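# Swap the steel block on the jeweller's work board

### The job

Swap the two steel blocks: the square one with the hollows is wanted on the black pad of the plywood work board, and the flat round one now lying there belongs on the empty round cork pad in the rack's back row. The round canister and the square tin stand in the way, so first stand both of them in the steel side tray; once both blocks are swapped, put each back in the middle of its own cork mat in the front row (round on round, square on square, the tin's sides in line with its mat). Keep the canister and the tin upright throughout.

Things in the scene. Friction and masses are not known exactly. Their poses are not given: they have to be found in the camera images.
- jar_c (a point): round canister, aluminium with a paper band and a metal lid with a dark edge: upright cylinder 54 mm in diameter, 95 mm high, about 0.25 kg, closed and rigid. Starts on its round cork mat in the front row of the rack (the row nearer the robot). The point is its centre, 47.5 mm above its underside; z is its upright axis
- tin_c (a point): square tin, steel with a brown band and a metal lid with a dark edge: upright, 48 x 48 mm, 95 mm high, about 0.25 kg, closed and rigid. Starts on its square cork mat in the front row of the rack. The point is its centre, 47.5 mm above its underside; x and y are square to its sides, z is its upright axis
- dome_c (a point): doming block: square steel block 48 x 48 mm, 34 mm high, about 0.5 kg, with four round hollows in its top. Starts in the back row of the rack, close behind the canister or the tin. The point is its centre, 17 mm above its underside; x and y are square to its sides
- puck_c (a point): flat round steel bench block: disc 54 mm in diameter, 28 mm high, about 0.45 kg. Starts on the black pad of the work board. The point is its centre, 14 mm above its underside
- jar_mat: round cork mat, 74 mm in diameter, 3 mm thick, fixed on the rack in its front row: the canister's own place. Origin at the centre of its underside; x points to the rack's back, y along the row
- rack: rack, fixed: dark wooden board 160 mm deep (x), 250 mm wide (y), 12 mm thick, with a fence 42 mm high (from the table) along its back edge. Origin at the centre of its underside; x to the back, away from the robot. Front row of places at x = -37 mm, back row at x = +27 mm, two places in each at y = -55 and +55 mm; the fence's face is at x = +68 mm
- tin_mat: square cork mat, 70 x 70 mm, 3 mm thick, fixed on the rack in its front row: the tin's own place. Origin at the centre of its underside; axes as those of the round mat, square to its sides
- puck_pad: the empty round cork pad, 74 mm in diameter, 3 mm thick, fixed on the rack in its back row, close behind the canister or the tin: the place for the round bench block. Origin at the centre of its underside; axes as those of the mats
- board: work board: plywood 150 (x) x 130 (y) mm, 15 mm thick, fixed on the table, with a black rubber pad 80 x 80 mm, 3 mm thick, in its middle (the pad's top is 18 mm above the origin). A small brass ring lies in one corner. Origin at the centre of the board's underside, on the table
- tray: steel side tray, empty, 240 (x) x 130 (y) mm outside, fixed on the table, with a rim 14 mm high, walls and floor 5 mm thick; room for the canister and the tin side by side along x. Origin at the centre of its underside, on the table
Not all that is in view belongs to the job. What is shaped like the part that bears puck_c but purple is not meant. Several things have the shape of the board; the one meant has the colours described above.

How it is judged:
On the way, in this order (a step that is already met when the one before it is completed fails the run):
1. the canister and the tin both stand upright in the side tray, released (x of jar_c in the frame of tray between -0.105 and 0.105 m and y of jar_c in the frame of tray between -0.05 and 0.05 m and z of jar_c in the frame of tray between 0.0445 and 0.0605 m and contact force between the fingers and jar below 0.2 N and linear speed of each of jar, tin below 0.03 m/s and angle between each of jar_c, tin_c's own z axis and vertical below 0.12 rad and x of tin_c in the frame of tray between -0.105 and 0.105 m and y of tin_c in the frame of tray between -0.05 and 0.05 m and z of tin_c in the frame of tray between 0.0445 and 0.0605 m and contact force between the fingers and tin below 0.2 N), for 0.2 s.
2. with both still in the tray, the round bench block lies on the empty round pad and the doming block on the work board's pad, released (all of step 1 and horizontal distance between puck_c and puck_pad below 0.014 m and horizontal distance between dome_c and board below 0.018 m and z of puck_c in the frame of puck_pad between 0.011 and 0.023 m and z of dome_c in the frame of board between 0.029 and 0.041 m and contact force between the fingers and puck below 0.2 N and linear speed of each of puck, dome below 0.03 m/s and angle between each of puck_c, dome_c's own z axis and vertical below 0.12 rad and contact force between the fingers and dome below 0.2 N), for 0.2 s.
At the end, for the whole second after the job is handed in: Round block flat within 14 mm of the round back pad's centre, doming block within 18 mm of the board's centre; canister and tin upright within 14 mm of their own mats' centres, the tin within 15 degrees of its mat (any of its four ways); all released and at rest (horizontal distance between puck_c and puck_pad below 0.014 m and horizontal distance between dome_c and board below 0.018 m and z of puck_c in the frame of puck_pad between 0.011 and 0.023 m and z of dome_c in the frame of board between 0.029 and 0.041 m and contact force between the fingers and puck below 0.2 N and linear speed of each of puck, dome, jar, tin below 0.03 m/s and angle between each of puck_c, dome_c, jar_c, tin_c's own z axis and vertical below 0.12 rad and contact force between the fingers and dome below 0.2 N and horizontal distance between jar_c and jar_mat below 0.014 m and horizontal distance between tin_c and tin_mat below 0.014 m and z of jar_c in the frame of jar_mat between 0.0445 and 0.0565 m and z of tin_c in the frame of tin_mat between 0.0445 and 0.0565 m and contact force between the fingers and jar below 0.2 N and contact force between the fingers and tin below 0.2 N and (angle between the x axis of tin_c and the x axis of tin_mat, either way round below 0.26 rad or angle between the x axis of tin_c and the y axis of tin_mat, either way round below 0.26 rad)); the robot touches nothing.
It fails at once if the canister or the tin is tipped by more than 30 degrees (angle between any of jar_c, tin_c's own z axis and vertical above 0.52 rad).
It also fails if it takes over 144 s, if anything falls off the work surface, if the arm or the gripper's body presses on something with over 40 N, if the wrist force passes 120 N, or if a joint passes its speed limit or range.

### The arm

A 6-joint arm with a two-finger parallel gripper is mounted at the origin on the work surface. World frame = base frame: x ahead of the robot, y to its left, z up, the work surface at z = 0. Lengths are in m, angles in rad, forces in N, time in s.
With the tool pointing down it reaches from about 0.3 to 0.85 m from the base axis. Payload 5.4 kg.
Tool frame: the origin (TCP) lies at the very end of the fingers, on their centre line; the grasp point (between the pads) lies 19 mm behind it; z points along the fingers, y is the direction in which the jaws open and shut (so a half turn about z gives the same grasp; the last joint's range is limited). The gripper opens to 85 mm and grips with 20 to 120 N. Pads are 22 mm wide; open, the fingers measure 114 mm over their backs; the gripper's body (76 mm by 85 mm) begins 54 mm behind the grasp point. The pads swing forward as they close: fully open they stand 13 mm farther back than shut.
Start: joints at [1.116, 0.158, 1.597, -0, 1.386, -0.21], TCP at [0.139, 0.558, 0.231] pointing down, gripper open.
Joint ranges: [-2.91, 2.91], [-0.94, 2.29], [0.18, 2.7], [-1.29, 4.43], [0.17, 2.64], [-3, 3]. Speed limits (rad/s): [2.57, 2.57, 3.14, 3.14, 3.14, 3.14].

### API

Orientations are given as a 3x3 rotation matrix whose columns are the frame's x, y, z axes.
In Python, from rig import robot, vision, nets gives the robot as it stands. The module is installed in compiled form; this text tells all that it offers.
- The arm moves only by the tool send_rows, never from a script. Its argument "motion" is text: rows parted by semicolons, each of 7 numbers parted by spaces: the shift along the world's x, y, z in mm, then the turn, a rotation vector about the world's x, y, z in degrees, then the finger opening in mm, from 0 to 85.4. In form: dx dy dz wx wy wz hand; .... A call has 1 to 20 rows; each row shifts and turns the pose as measured when the row begins; what a row does not reach is not made up. A row lasts 1/8 s, in which the tool goes at most 62.5 mm and 10.7 degrees, less where a joint would pass 70% of its speed; a pose out of reach is approached as far as the arm can. A call is refused whole if a number of a shift passes 62.5 or a number of a turn 10.7, either way. A call with a gripper value outside its range is refused whole. The fingers move at their own pace and stop on an object; the grip force is fixed at half the most. Time passes only in rows, so rows that do not move let the fingers close. It gives the time, the measured TCP pose, the force and the opening at its end, in the units of the state.
- robot.sense(): the state, without advancing time (a new reading comes with each control period).
- vision.camera(name): name is "scene" or "top" or "wrist"; returns a dict with "img" (420x560x3 uint8, red, green, blue), "fx", "fy", "cx", "cy" (pixels), "R" (3x3) and "t" (3): a world point X has camera coordinates R X + t; the wrist camera has in their place "tool_from_camera" (4x4, takes a point from camera to tool coordinates, whose origin is the TCP and whose axes are the flange's). Camera axes: x right, y down, z forward; pixel columns grow to the right and rows downward; lengths in m; the calibration is good to about 2 mm. A picture is of the moment at which its call begins: read the wrist's pose just before it. There is no depth.
- robot.close_job(): hands the job in, once; it reports no verdict.
Trained networks look in a picture, given as the dict that the camera call returned (one of the last four; its "shot" number tells which), for a name from the list of things; names that differ only in an ending like _2 or _b are one class to them, and where a whole thing is asked for, a point or a joint stands for the part that bears it (a point fixed in the world has none). Each returns a list of dicts, best first, with "score" (0 to 1); they miss things now and then, are a little off and sometimes report something else, mostly with a low value. They report only what shows in the picture. A call takes as long as a camera call. They do not tell look-alikes from the thing itself.
- nets.find_in(picture, label): "xy" ([column, row] in pixels, amid what is visible of it).
- nets.trace(picture, label): "mask" (420x560 bool, what is visible of it) and "xy" ([column, row] in pixels, amid what is visible of it).
- nets.landmark_of(picture, label): "xy" ([column, row] in pixels: a listed point, or the origin of a listed thing).
The state is a dict: "time_s": time; "q": joint angles; "joint_vel": joint speeds; "joint_efforts": joint torques, N m; "position": TCP position; "tcp_rot": TCP orientation; "force": force on the tool from outside, world axes, zero at the start; "moment": the same for the moment, N m; "grip_width": opening from 0.0 (shut) to 1.0 (fully open).
Only numpy, scipy, OpenCV 4.12 (cv2) and the standard library are available. Lean on these libraries where they do the work, as an engineer would, in place of code of your own. Each camera call takes 0.05 s, during which the arm holds its last target. There are 200 camera calls.

## Working session

There is one attempt and no reset: what is moved stays moved. The work goes in short steps, Python scripts to look and compute and a tool call to move; the robot and the scene stay as the last step left them, time stands still between calls to the robot, and variables do not carry over. Pictures are saved under pics/ and viewed, about 12 in all and at most 16, crops included, and the job is handed in when it is done.

Besides the shell and the picture viewer there is one more tool, called by a JSON object that holds its "op" and its "data". send_rows: Moves the arm, as the interface text tells. Its arguments: {"type":"object","properties":{"motion":{"type":"string"}},"required":["motion"]}

```bash
mkdir -p pics
cat > h.py <<'E'
import numpy as np, cv2
from rig import robot, vision, nets
def ray(c,xy,z):
    R=np.array(c["R"]);t=np.array(c["t"])
    d=R.T@np.array([(xy[0]-c["cx"])/c["fx"],(xy[1]-c["cy"])/c["fy"],1.]);o=-R.T@t
    return o+d*(z-o[2])/d[2]
def proj(c,X):
    p=np.array(c["R"])@np.array(X)+np.array(c["t"]);return p[:2]/p[2]*[c["fx"],c["fy"]]+[c["cx"],c["cy"]]
def save(c,n,s=1.4): cv2.imwrite("pics/"+n,cv2.resize(c["img"][:,:,::-1],None,fx=s,fy=s))
E
python3 - <<'E'
from h import *
s=robot.sense();print(s["time_s"],s["position"],s["tcp_rot"],s["grip_width"])
Z=dict(jar_c=.0625,tin_c=.0625,dome_c=.032,puck_c=.032,jar_mat=.012,tin_mat=.012,rack=0,puck_pad=.012,board=0,tray=0)
for cn in("top","scene"):
    c=vision.camera(cn);save(c,cn+"0.png")
    R=np.array(c["R"]);print(cn,-R.T@np.array(c["t"]))
    for n,z in Z.items():
        for d in nets.landmark_of(c,n)[:3]: print(n,round(d["score"],2),np.round(d["xy"]),np.round(ray(c,d["xy"],z)[:2],4))
E
```

```text
0.0 [0.13910034 0.55728908 0.23030891] [[-9.70189262e-01  2.42346999e-01 -8.53430443e-04]
 [ 2.42348156e-01  9.70187812e-01 -1.72636511e-03]
 [ 4.09608410e-04 -1.88172819e-03 -9.99998146e-01]] 0.9993194375133697
top [ 0.36695147 -0.03729694  1.18479501]
jar_c 0.97 [257. 154.] [0.597  0.0239]
tin_c 0.96 [304. 163.] [ 0.5778 -0.0796]
dome_c 0.74 [309. 138.] [ 0.6419 -0.0929]
puck_c 0.61 [412. 200.] [ 0.4991 -0.3269]
puck_c 0.58 [469. 195.] [ 0.5117 -0.457 ]
jar_mat 0.66 [252. 161.] [0.5902 0.0381]
jar_mat 0.35 [285. 149.] [ 0.62   -0.0372]
tin_mat 0.64 [302. 169.] [ 0.5719 -0.0786]
rack 0.57 [285. 150.] [ 0.6188 -0.0375]
rack 0.55 [310. 137.] [ 0.6525 -0.0975]
puck_pad 0.9 [264. 134.] [0.6543 0.0125]
board 0.86 [419. 298.] [ 0.2776 -0.3478]
board 0.74 [415. 196.] [ 0.5136 -0.3428]
tray 0.57 [124. 192.] [0.5171 0.3385]
scene [ 0.93154447 -0.78927001  0.70046109]
jar_c 0.83 [339. 205.] [0.5999 0.0331]
jar_c 0.58 [312. 239.] [ 0.6066 -0.129 ]
tin_c 0.7 [309. 224.] [ 0.5714 -0.0795]
dome_c 0.67 [329. 248.] [ 0.6409 -0.1012]
puck_c 0.79 [227. 286.] [ 0.508  -0.3346]
puck_c 0.76 [187. 336.] [ 0.5243 -0.477 ]
puck_c 0.27 [335. 242.] [ 0.6438 -0.0739]
jar_mat 0.41 [336. 220.] [0.5972 0.0325]
tin_mat 0.67 [312. 240.] [ 0.5826 -0.0798]
tin_mat 0.15 [340. 204.] [0.5726 0.1051]
tin_mat 0.15 [354. 167.] [0.5229 0.3183]
rack 0.64 [339. 241.] [ 0.6384 -0.0329]
puck_pad 0.73 [354. 234.] [0.664  0.0037]
board 0.93 [148. 260.] [ 0.271  -0.3489]
board 0.76 [222. 297.] [ 0.4978 -0.3441]
tray 0.68 [357. 169.] [0.53   0.3292]
tray 0.37 [334. 242.] [ 0.6272 -0.0415]
```

View pics/top0.png

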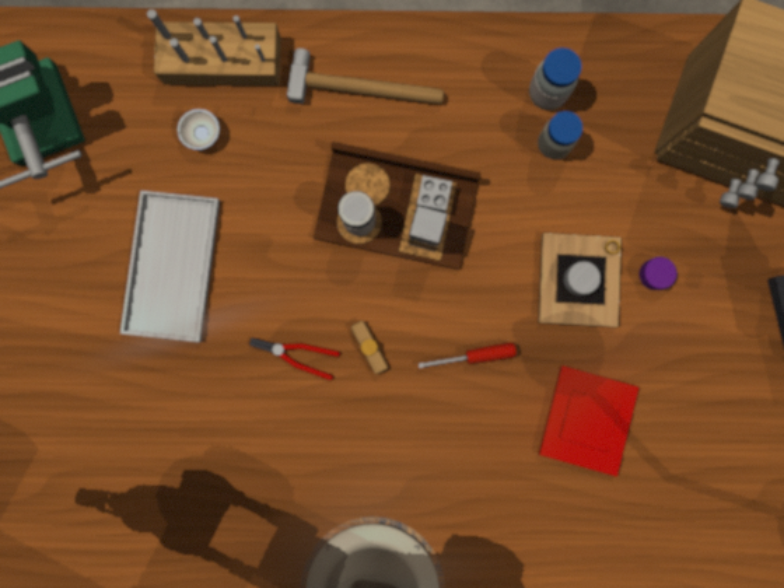

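View pics/scene0.png

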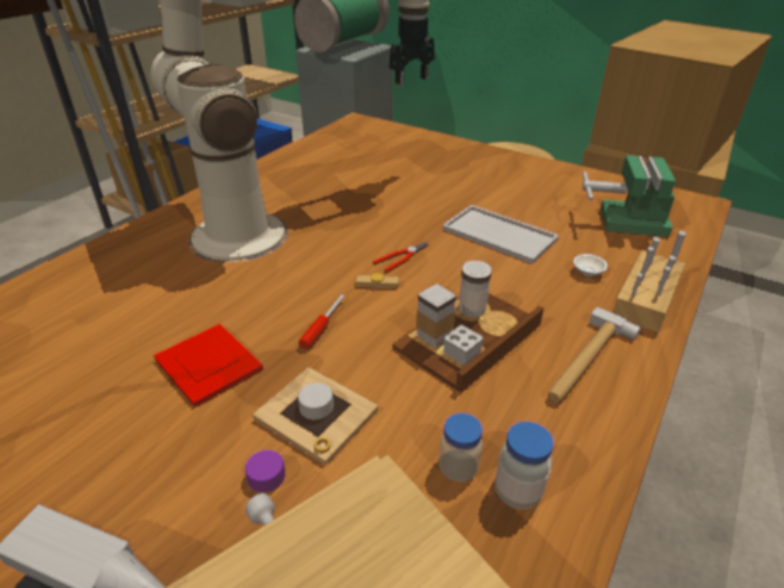

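Top view (1.4x pixels): rack around (398,205), canister front-left (357,215), tin front-right (430,222), dome behind the tin (435,190), empty pad behind the canister (368,183). The board with puck is at (581,280), the tray at (170,265), and the red board and purple puck are decoys. I'll move over the tray, then the rack, and look with the wrist camera.

{"op": "send_rows", "data": {"motion": "33 -22 12 0 0 0 85;33 -22 12 0 0 0 85;33 -22 12 0 0 0 85;33 -22 12 0 0 0 85;33 -22 12 0 0 0 85;33 -22 12 0 0 0 85;33 -22 12 0 0 0 85;33 -22 12 0 0 0 85;33 -22 12 0 0 3 85;33 -22 12 0 0 0 85;0 0 0 0 0 0 85"}}

```text
time_s: 2.48
position: [0.4784, 0.3291, 0.3551]
tcp_rot: [[-0.982, 0.188, 0.002], [0.188, 0.982, -0.0], [-0.002, 0.0, -1.0]]
force: [0.8, 0.5, -1.0]
grip_width: 0.995
```

```bash
cat >> h.py <<'E'
def wrist():
    s=robot.sense();c=vision.camera("wrist");T=np.array(c["tool_from_camera"])
    Rw=np.array(s["tcp_rot"])@T[:3,:3];o=np.array(s["position"])+np.array(s["tcp_rot"])@T[:3,3]
    c["R"]=Rw.T;c["t"]=-Rw.T@o;return s,c
def look(names,Z):
    s,c=wrist();print(s["time_s"],np.round(s["position"],4),"yaw",np.round(np.degrees(np.arctan2(-s["tcp_rot"][0][1],s["tcp_rot"][1][1])),2),s["grip_width"],np.round(s["force"],1))
    for n in names:
        for d in nets.landmark_of(c,n)[:2]: print(n,round(d["score"],2),np.round(d["xy"]),np.round(ray(c,d["xy"],Z[n])[:2],4))
    return s,c
Z=dict(jar_c=.0625,tin_c=.0625,dome_c=.032,puck_c=.032,jar_mat=.012,tin_mat=.012,rack=0,puck_pad=.012,board=0,tray=0)
E
python3 - <<'E'
from h import *
s,c=look(["tray"],Z);save(c,"w_tray.png");print(np.round(c["tool_from_camera"],3),c["fx"])
d=nets.trace(c,"tray")
if d:
    m=d[0]["mask"].astype(np.uint8);cn=max(cv2.findContours(m,0,2)[0],key=cv2.contourArea)[:,0]
    P=np.array([ray(c,p,.014)[:2] for p in cn.astype(float)],np.float32);print(d[0]["score"],cv2.minAreaRect(P))
E
```

```text
2.475 [0.4784 0.3291 0.3551] yaw -10.82 0.9954035994292348 [ 0.8  0.5 -1. ]
tray 0.57 [297. 188.] [0.5223 0.3362]
[[-0.001 -0.962 -0.273  0.07 ]
 [ 1.    -0.001 -0.    -0.001]
 [-0.    -0.273  0.962 -0.143]
 [ 0.     0.     0.     1.   ]] 350.7702645788215
0.78 ((0.5199926495552063, 0.3403160572052002), (0.13124889135360718, 0.24074994027614594), 84.42877197265625)
```

{"op": "send_rows", "data": {"motion": "5 -40 0 0 0 0 85;5 -40 0 0 0 0 85;5 -40 0 0 0 0 85;5 -40 0 0 0 0 85;5 -40 0 0 0 0 85;5 -40 0 0 0 0 85;5 -40 0 0 0 0 85;5 -40 0 0 0 0 85;5 -40 0 0 0 0 85;0 0 0 0 0 0 85"}}

```text
time_s: 3.88
position: [0.5121, -0.0276, 0.3494]
tcp_rot: [[-0.987, 0.163, -0.008], [0.163, 0.987, 0.002], [0.008, 0.001, -1.0]]
force: [-0.0, 0.1, 0.1]
grip_width: 0.996
```

Run:
```python
from h import *
s,c=look(["jar_c","tin_c","dome_c","jar_mat","tin_mat","puck_pad","rack"],Z);save(c,"w_rack.png")
for n,z in(("rack",.012),("tin_mat",.015),("jar_mat",.015),("puck_pad",.015),("tin_c",.11),("jar_c",.11),("dome_c",.049)):
  d=nets.trace(c,n)
  if d:
    m=d[0]["mask"].astype(np.uint8);cn=max(cv2.findContours(m,0,2)[0],key=cv2.contourArea)[:,0]
    P=np.array([ray(c,p,z)[:2] for p in cn.astype(float)],np.float32);print(n,round(d[0]["score"],2),np.round(np.hstack(cv2.minAreaRect(P)),4))
```

```text
3.875 [ 0.5121 -0.0276  0.3494] yaw -9.39 0.9960803061207775 [-0.   0.1  0.1]
jar_c 0.88 [340. 229.] [0.6004 0.028 ]
jar_c 0.71 [295. 238.] [ 0.604  -0.0315]
tin_c 0.88 [253. 227.] [ 0.5791 -0.083 ]
dome_c 0.66 [255. 260.] [ 0.6377 -0.0941]
dome_c 0.2 [295. 235.] [ 0.6105 -0.0319]
tin_mat 0.69 [331. 256.] [0.6594 0.0155]
puck_pad 0.86 [332. 259.] [0.6643 0.0159]
rack 0.67 [293. 237.] [ 0.6251 -0.0367]
rack 0.94 [ 6.29200e-01 -3.43000e-02  2.64000e-01  1.80400e-01  7.86535e+01]
tin_mat 0.85 [ 5.74400e-01 -7.93000e-02  6.93000e-02  6.92000e-02  7.85376e+01]
jar_mat 0.83 [ 0.5858  0.0256  0.0484  0.0734 11.3906]
puck_pad 0.63 [6.67100e-01 6.40000e-03 7.18000e-02 4.90000e-02 4.42027e+01]
tin_c 0.64 [ 5.64000e-01 -7.90000e-02  4.90000e-02  7.24000e-02  7.48912e+01]
jar_c 0.68 [0.5864 0.0258 0.0784 0.0535 9.3544]
dome_c 0.62 [ 6.36800e-01 -9.47000e-02  4.71000e-02  5.06000e-02  8.05374e+01]
```

View pics/w_rack.png

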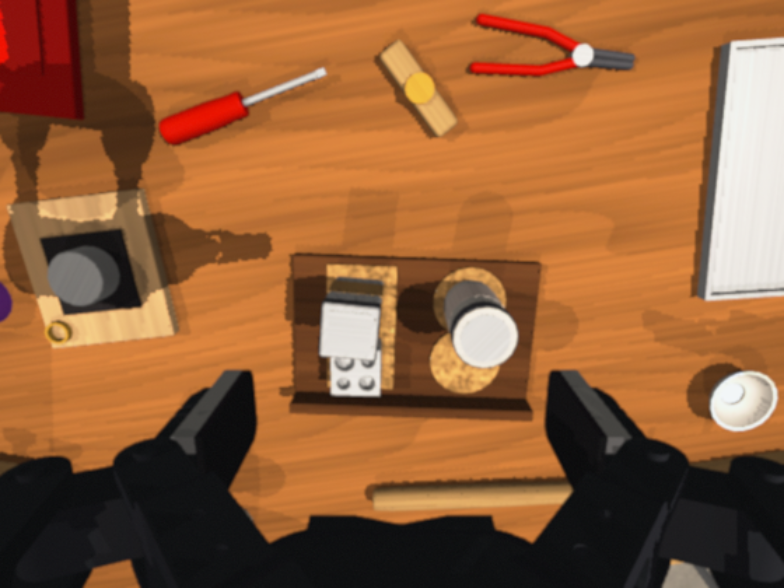

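The wrist view (1.4x) shows the canister lid at (485,337), tin lid at (350,330), dome at (355,375) and empty pad at (465,362). Rack yaw is about -11.4°, with its origin near (0.622,-0.033). Canister first.

{"op": "send_rows", "data": {"motion": "29 19 -25 0 0 -1 85;29 19 -25 0 0 -1 85;29 19 -25 0 0 0 85;2 1 -25 0 0 0 85;0 0 0 0 0 0 85"}}

```text
time_s: 5.25
position: [0.6045, 0.0324, 0.248]
tcp_rot: [[-0.98, 0.198, -0.004], [0.198, 0.98, 0.001], [0.004, 0.0, -1.0]]
force: [-0.5, -0.1, -0.1]
grip_width: 0.996
```

Run:
```python
from h import *
s,c=look(["jar_c","tin_c"],Z);save(c,"w_jar.png",1)
```

```text
5.25 [0.6045 0.0324 0.248 ] yaw -11.44 0.9956617462888281 [-0.5 -0.1 -0.1]
tin_c 0.56 [178. 233.] [ 0.631  -0.0835]
```

View pics/w_jar.png

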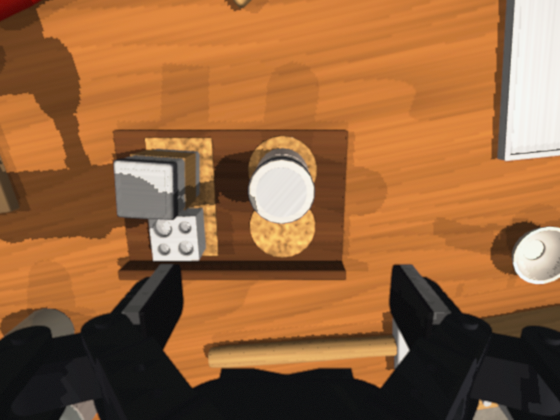

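Run:
```python
from h import *
s,c=wrist()
for n,p,z in(("jarlid",(281,191),.11),("tinlid",(146,189.5),.11),("FR",(113,130),.012),("FL",(347,129),.012),("dome",(177.5,235),.049),("fence top R",(120,261),.042),("fence top L",(346,261),.042),("padlow",(282,256),.015)):
    print(n,np.round(ray(c,p,z)[:2],4))
```

```text
jarlid [0.6024 0.0274]
tinlid [ 0.5787 -0.0822]
FR [ 0.5237 -0.1404]
FL [0.5725 0.1042]
dome [ 0.641  -0.0922]
fence top R [ 0.6596 -0.1651]
fence top L [0.709  0.0769]
padlow [0.7009 0.0069]
```

{"op": "send_rows", "data": {"motion": "-2 -5 -30 0 0 0 85;0 0 -40 0 0 0 85;0 0 -40 0 0 0 85;0 0 -40 0 0 0 85;0 0 -25 0 0 0 85;0 0 -5 0 0 0 85;0 0 0 0 0 0 50;0 0 0 0 0 0 45;0 0 0 0 0 0 45;0 0 0 0 0 0 45;0 0 0 0 0 0 45"}}

```text
time_s: 6.82
position: [0.6127, 0.0231, 0.0853]
tcp_rot: [[-0.979, 0.202, 0.033], [0.202, 0.979, -0.005], [-0.033, 0.002, -0.999]]
force: [0.9, 0.0, -2.5]
grip_width: 0.6
```

{"op": "send_rows", "data": {"motion": "0 0 0 0 0 0 85;0 0 0 0 0 0 85;0 0 0 0 0 0 85;-5 2 0 0 1 0 85;-5 2 -3 0 1 0 85;0 0 -10 0 0 0 85;0 0 0 0 0 0 85"}}

```text
time_s: 7.7
position: [0.6025, 0.0274, 0.0721]
tcp_rot: [[-0.979, 0.202, -0.004], [0.202, 0.979, -0.005], [0.003, -0.006, -1.0]]
force: [-0.2, 0.0, 0.1]
grip_width: 1.0
```

{"op": "send_rows", "data": {"motion": "0 0 -4 0 0 0 70;0 0 0 0 0 0 45;0 0 0 0 0 0 45;0 0 0 0 0 0 45;0 0 0 0 0 0 45;0 0 0 0 0 0 45"}}

```text
time_s: 8.45
position: [0.6027, 0.0273, 0.0678]
tcp_rot: [[-0.979, 0.202, -0.003], [0.202, 0.979, -0.005], [0.002, -0.005, -1.0]]
force: [0.4, 0.6, -0.2]
grip_width: 0.618
```

Run:
```python
from h import *
s,c=wrist();save(c,"w_grip.png",1);print(s["grip_width"],s["position"])
c=vision.camera("scene");i=c["img"][130:290,230:420];cv2.imwrite("pics/sc_grip.png",cv2.resize(i[:,:,::-1],None,fx=3,fy=3))
```

```text
0.6177839144467587 [0.60267865 0.02734821 0.06784254]
```

View pics/sc_grip.png

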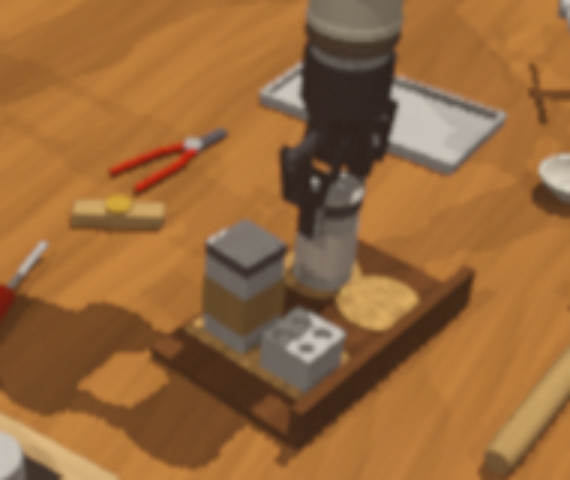

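The canister is gripped and upright. Lift it and carry it to the tray's far half, at (0.575,0.335).

{"op": "send_rows", "data": {"motion": "0 0 15 0 0 0 45;0 0 30 0 0 0 45;0 0 30 0 0 0 45;0 10 10 0 0 0 45;-1 20 0 0 0 0 45;-3 30 0 0 0 0 45;-3 35 0 0 0 0 45;-3 35 0 0 0 0 45;-3 35 0 0 0 0 45;-3 35 0 0 0 0 45;-3 35 0 0 0 0 45;-3 30 0 0 0 0 45;-3 20 0 0 0 0 45;-2 10 0 0 0 0 45;0 0 0 0 0 0 45"}}

```text
time_s: 10.42
position: [0.5592, 0.343, 0.1406]
tcp_rot: [[-0.98, 0.196, -0.03], [0.197, 0.98, -0.006], [0.028, -0.012, -1.0]]
force: [0.6, -0.4, -2.4]
grip_width: 0.621
```

{"op": "send_rows", "data": {"motion": "8 -4 -10 0.3 -1 0 45;8 -4 -20 0 -0.7 0 45;0 0 -25 0 0 0 45;0 0 -12 0 0 0 45;0 0 -6 0 0 0 45;0 0 0 0 0 0 45"}}

```text
time_s: 11.18
position: [0.579, 0.3284, 0.0644]
tcp_rot: [[-0.979, 0.203, 0.004], [0.203, 0.979, -0.002], [-0.005, -0.001, -1.0]]
force: [0.3, 0.8, -2.5]
grip_width: 0.617
```

{"op": "send_rows", "data": {"motion": "-2 3 -3 0 0 0 45;-1 2 -2 0 0 0 45;0 0 -1 0 0 0 45"}}

```text
time_s: 11.55
position: [0.5772, 0.3345, 0.0604]
tcp_rot: [[-0.979, 0.203, 0.008], [0.203, 0.979, -0.001], [-0.008, 0.001, -1.0]]
force: [0.5, -0.0, -2.1]
grip_width: 0.617
```

{"op": "send_rows", "data": {"motion": "0 0 -2 0 0.2 0 45;0 0 -1 0 0.2 0 45;0 0 -1 0 0 0 45"}}

```text
time_s: 11.92
position: [0.5778, 0.3347, 0.0579]
tcp_rot: [[-0.979, 0.202, 0.002], [0.202, 0.979, -0.001], [-0.002, -0.001, -1.0]]
force: [-2.8, 0.4, 6.7]
grip_width: 0.62
```

Contact (upward force 7–9 N). Release, rise, then go back toward the tin.

{"op": "send_rows", "data": {"motion": "0 0 0 0 0 0 70;0 0 0 0 0 0 85;0 0 0 0 0 0 85;0 0 25 0 0 0 85;0 0 50 0 0 0 85;0 0 50 0 0 0 85;0 -20 10 0 0 0 85;0 -40 0 0 0 0 85;0 -45 0 0 0 0 85;0 -45 0 0 0 0 85;0 -45 0 0 0 0 85;0 -45 0 0 0 0 85;0 -45 0 0 0 0 85;0 -45 0 0 0 0 85;0 -40 0 0 0 0 85;0 -30 0 0 0 0 85;0 0 0 0 0 0 85"}}

```text
time_s: 14.05
position: [0.5692, -0.0833, 0.186]
tcp_rot: [[-0.979, 0.205, -0.009], [0.205, 0.979, -0.0], [0.009, -0.002, -1.0]]
force: [1.0, 0.2, 1.2]
grip_width: 0.998
```

Run:
```python
from h import *
s,c=look(["tin_c","dome_c","jar_mat","tin_mat","puck_pad","rack"],Z);print(np.round(s["tcp_rot"],3));save(c,"w_tin.png",1)
for n,z in(("rack",.012),("tin_mat",.015),("jar_mat",.015),("puck_pad",.015),("tin_c",.11),("dome_c",.049)):
  d=nets.trace(c,n)
  if d:
    m=d[0]["mask"].astype(np.uint8);cn=max(cv2.findContours(m,0,2)[0],key=cv2.contourArea)[:,0]
    P=np.array([ray(c,p,z)[:2] for p in cn.astype(float)],np.float32);print(n,round(d[0]["score"],2),np.round(np.hstack(cv2.minAreaRect(P)),4))
```

```text
14.05 [ 0.5692 -0.0833  0.186 ] yaw -11.83 0.9981979734286589 [1.  0.2 1.2]
dome_c 0.57 [292. 270.] [ 0.6413 -0.094 ]
jar_mat 0.57 [411. 194.] [0.5979 0.0282]
puck_pad 0.8 [407. 260.] [0.6635 0.0163]
rack 0.72 [346. 226.] [ 0.6208 -0.0353]
[[-0.979  0.205 -0.009]
 [ 0.205  0.979 -0.   ]
 [ 0.009 -0.002 -1.   ]]
rack 0.84 [ 6.32900e-01 -2.93000e-02  2.73800e-01  1.80100e-01  7.86926e+01]
tin_mat 0.94 [ 5.57900e-01 -7.59000e-02  6.95000e-02  3.29000e-02  7.81458e+01]
jar_mat 0.79 [5.97100e-01 2.80000e-02 7.23000e-02 7.05000e-02 7.81714e+01]
puck_pad 0.92 [0.6557 0.0148 0.0627 0.0732 1.9699]
tin_c 0.9 [ 5.68500e-01 -8.08000e-02  4.83000e-02  6.25000e-02  7.44912e+01]
dome_c 0.95 [ 6.43900e-01 -9.56000e-02  4.80000e-02  3.87000e-02  7.81992e+01]
```

View pics/w_tin.png

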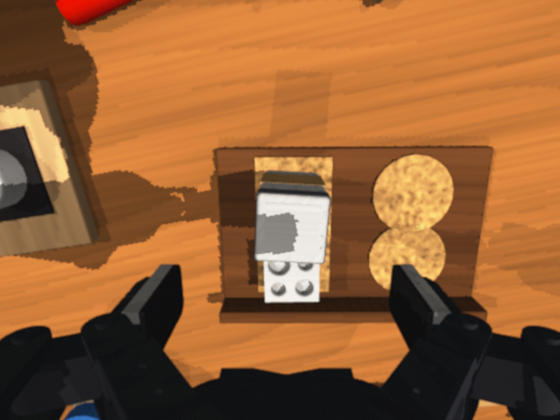

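The tin is yawed about 3.5° from its mat (lid centre at pixel (293,228)), so I turn the jaws to match and descend to it.

{"op": "send_rows", "data": {"motion": "8 1 -10 0 -0.3 -3 85;1 0 -30 0 0 -0.6 85;0 0 -30 0 0 0 85;0 0 -25 0 0 0 85;0 0 -10 0 0 0 85;0 0 0 0 0 0 85"}}

```text
time_s: 15.45
position: [0.5807, -0.08, 0.0811]
tcp_rot: [[-0.965, 0.264, 0.002], [0.264, 0.965, -0.002], [-0.002, -0.001, -1.0]]
force: [0.7, -0.1, 0.4]
grip_width: 0.994
```

{"op": "send_rows", "data": {"motion": "-2 -2 -8 0 0 0 85;0 0 -4 0 0 0 70;0 0 0 0 0 0 40;0 0 0 0 0 0 40;0 0 0 0 0 0 40;0 0 0 0 0 0 40;0 0 0 0 0 0 40"}}

```text
time_s: 16.32
position: [0.5804, -0.0828, 0.0712]
tcp_rot: [[-0.965, 0.264, 0.006], [0.264, 0.965, -0.003], [-0.007, -0.002, -1.0]]
force: [0.7, 0.1, -1.8]
grip_width: 0.558
```

{"op": "send_rows", "data": {"motion": "0 0 15 0 0 0 40;0 0 30 0 0 0 40;0 0 30 0 0 0 40;-5 10 10 0 0 0 40;-10 20 0 0 0 0 40;-12 30 0 0 0 0 40;-12 35 0 0 0 0 40;-12 35 0 0 0 0 40;-12 35 0 0 0 0 40;-12 35 0 0 0 0 40;-10 35 0 0 0 0 40;-6 35 0 0 0 0 40;0 35 0 0 0 0 40;0 35 0 0 0 0 40;0 35 0 0 0 0 40;0 25 0 0 0 0 40;0 15 0 0 0 0 40;0 0 0 0 0 0 40"}}

```text
time_s: 18.58
position: [0.4555, 0.3566, 0.1406]
tcp_rot: [[-0.967, 0.255, -0.031], [0.255, 0.967, -0.005], [0.029, -0.013, -1.0]]
force: [-0.6, -0.9, -1.7]
grip_width: 0.555
```

{"op": "send_rows", "data": {"motion": "5 -6 -10 0.3 -1 0 40;4 -5 -20 0 -0.6 0 40;0 0 -25 0 0 0 40;0 0 -10 0 0 0 40;0 0 0 0 0 0 40"}}

```text
time_s: 19.2
position: [0.4633, 0.3412, 0.0733]
tcp_rot: [[-0.966, 0.257, -0.004], [0.257, 0.966, -0.002], [0.004, -0.003, -1.0]]
force: [-0.0, 0.3, -1.4]
grip_width: 0.56
```

{"op": "send_rows", "data": {"motion": "1 2 -5 0 0 0 40;0 0 -3 0 0 0 40;0 0 -2 0 0 0 40;0 0 -2 0 0 0 40;0 0 -1 0 0 0 40"}}

```text
time_s: 19.82
position: [0.4662, 0.3441, 0.0622]
tcp_rot: [[-0.966, 0.257, -0.0], [0.257, 0.966, -0.001], [-0.0, -0.001, -1.0]]
force: [-0.5, -0.4, -1.9]
grip_width: 0.553
```

{"op": "send_rows", "data": {"motion": "0 0 -1 0 0 0 40;0 0 -1.5 0 0 0 40;0 0 0 0 0 0 40"}}

```text
time_s: 20.2
position: [0.4666, 0.3444, 0.0617]
tcp_rot: [[-0.966, 0.257, 0.0], [0.257, 0.966, -0.001], [-0.001, -0.0, -1.0]]
force: [0.7, 0.3, -2.2]
grip_width: 0.553
```

{"op": "send_rows", "data": {"motion": "0 0 -2.5 0 0 0 40;0 0 -0.5 0 0 0 40"}}

```text
time_s: 20.45
position: [0.4674, 0.3448, 0.0614]
tcp_rot: [[-0.966, 0.257, 0.001], [0.257, 0.966, -0.001], [-0.002, -0.0, -1.0]]
force: [0.2, -0.1, -2.5]
grip_width: 0.559
```

{"op": "send_rows", "data": {"motion": "0 0 -4 0 0 0 40;0 0 -1 0 0 0 40"}}

```text
time_s: 20.7
position: [0.4683, 0.3453, 0.0614]
tcp_rot: [[-0.967, 0.256, 0.002], [0.256, 0.967, -0.001], [-0.003, -0.0, -1.0]]
force: [-0.4, -0.1, -2.7]
grip_width: 0.553
```

{"op": "send_rows", "data": {"motion": "0 0 0 0 0 0 70;0 0 0 0 0 0 85;0 0 0 0 0 0 85;0 0 25 0 0 0 85;0 0 50 0 0 0 85;0 0 50 0 0 0 85;-10 -20 40 0 0 0 85;-10 -20 20 0 0 0 85;0 0 0 0 0 0 85"}}

```text
time_s: 21.82
position: [0.4463, 0.3034, 0.2487]
tcp_rot: [[-0.967, 0.256, 0.0], [0.256, 0.967, -0.002], [-0.001, -0.002, -1.0]]
force: [-0.5, 0.6, -0.2]
grip_width: 0.995
```

Run:
```python
from h import *
Z["jar_c"]=Z["tin_c"]=.0525
s,c=look(["tin_c","jar_c","tray"],Z);print(np.round(s["tcp_rot"],3));save(c,"w_tray2.png",1)
for n,z in (("tray",.014),("tin_c",.1),("jar_c",.1)):
  d=nets.trace(c,n)
  if d:
    m=d[0]["mask"].astype(np.uint8);cn=max(cv2.findContours(m,0,2)[0],key=cv2.contourArea)[:,0]
    P=np.array([ray(c,p,z)[:2] for p in cn.astype(float)],np.float32);print(n,round(d[0]["score"],2),np.round(np.hstack(cv2.minAreaRect(P)),4))
```

```text
21.825 [0.4463 0.3034 0.2487] yaw -14.86 0.9950528151431031 [-0.5  0.6 -0.2]
jar_c 0.67 [347. 288.] [0.5755 0.3354]
tray 0.73 [334. 225.] [0.5216 0.3405]
[[-0.967  0.256  0.   ]
 [ 0.256  0.967 -0.002]
 [-0.001 -0.002 -1.   ]]
tray 0.82 [ 0.5198  0.3414  0.1309  0.2413 84.4155]
tin_c 0.7 [4.56800e-01 3.44200e-01 5.31000e-02 5.86000e-02 7.51374e+01]
jar_c 0.6 [5.55000e-01 3.35800e-01 5.44000e-02 9.20000e-02 8.46871e+01]
```

View pics/w_tray2.png

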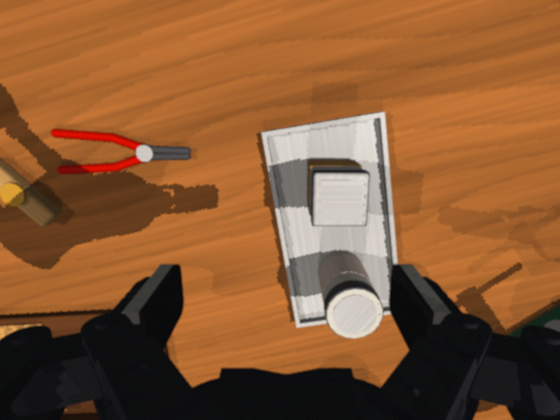

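Both stand upright in the tray: tin at pixel (341,198), canister at (353,312). Now to the work board.

{"op": "send_rows", "data": {"motion": "0 -30 0 0 0 0 85;0 -45 0 0 0 0 85;0 -45 0 0 0 0 85;0 -45 0 0 0 0 85;0 -45 0 0 0 0 85;0 -45 0 0 0 0 85;0 -45 0 0 0 0 85;0 -45 0 0 0 0 85;0 -45 0 0 0 0 85;0 -45 0 0 0 0 85;0 -45 0 0 0 0 85;0 -45 0 0 0 0 85;0 -45 0 0 0 0 85;0 -45 0 0 0 0 85;0 -30 0 0 0 0 85;0 0 0 0 0 0 85"}}

```text
time_s: 24.18
position: [0.4419, -0.3588, 0.235]
tcp_rot: [[-0.968, 0.249, -0.016], [0.249, 0.968, 0.002], [0.016, -0.002, -1.0]]
force: [-0.2, 0.9, -0.1]
grip_width: 0.996
```

Run:
```python
from h import *
s,c=look(["puck_c","board"],Z);print(np.round(s["tcp_rot"],3));save(c,"w_board.png",1)
for n,z in (("board",.015),("puck_c",.046)):
  for d in nets.trace(c,n)[:2]:
    m=d["mask"].astype(np.uint8);cn=max(cv2.findContours(m,0,2)[0],key=cv2.contourArea)[:,0]
    P=np.array([ray(c,p,z)[:2] for p in cn.astype(float)],np.float32);print(n,round(d["score"],2),np.round(np.hstack(cv2.minAreaRect(P)),4))
```

```text
24.175 [ 0.4419 -0.3588  0.235 ] yaw -14.42 0.9955367426207898 [-0.2  0.9 -0.1]
puck_c 0.71 [320. 234.] [ 0.5024 -0.3392]
puck_c 0.63 [213. 262.] [ 0.5044 -0.4567]
board 0.71 [254.  15.] [ 0.278  -0.3507]
[[-0.968  0.249 -0.016]
 [ 0.249  0.968  0.002]
 [ 0.016 -0.002 -1.   ]]
board 0.98 [ 0.5034 -0.3393  0.1306  0.1521 87.3502]
board 0.64 [ 0.308  -0.3597  0.1302  0.0802 75.5042]
puck_c 0.83 [ 0.4989 -0.337   0.0584  0.0517  5.4664]
puck_c 0.76 [ 0.5034 -0.4566  0.0503  0.0592 45.8378]
```

View pics/w_board.png

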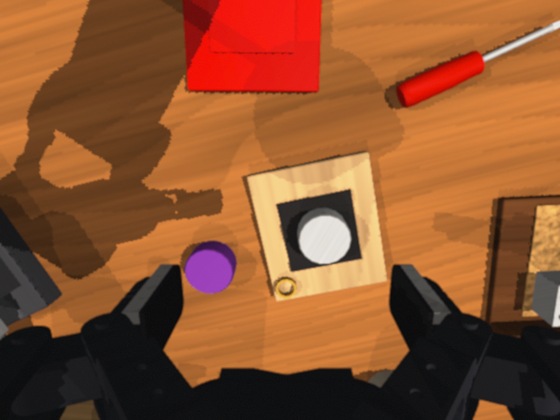

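The puck top is at pixel (325,239) on the black pad, the purple decoy is at (210,267), and the brass ring is at (286,287), clear of the fingers.

Run:
```python
from h import *
s,c=wrist();print(ray(c,(325.5,239),.046),ray(c,(318,231.5),.018))
```

```text
[ 0.50477736 -0.33223721  0.046     ] [ 0.50505504 -0.33758574  0.018     ]
```

{"op": "send_rows", "data": {"motion": "25 10 -20 0 -0.5 1.5 85;25 8 -35 0 -0.4 1.5 85;8 2 -35 0 0 0 85;0 0 -35 0 0 0 85;0 0 0 0 0 0 85"}}

```text
time_s: 25.1
position: [0.5038, -0.332, 0.1105]
tcp_rot: [[-0.982, 0.188, 0.004], [0.188, 0.982, -0.003], [-0.005, -0.002, -1.0]]
force: [-0.6, 1.1, -0.6]
grip_width: 0.995
```

{"op": "send_rows", "data": {"motion": "0 -1 -30 0 0 0 85;0 0 -30 0 0 0 85;0 0 -15 0 0 0 85;0 0 -6 0 0 0 85;0 0 0 0 0 0 85"}}

```text
time_s: 25.72
position: [0.5088, -0.3363, 0.0375]
tcp_rot: [[-0.982, 0.186, 0.015], [0.186, 0.982, -0.013], [-0.017, -0.01, -1.0]]
force: [0.2, 0.2, -0.2]
grip_width: 0.997
```

{"op": "send_rows", "data": {"motion": "-3 2 -8 0.7 0.8 0 85;-1 1 -7 0 0 0 85;0 0 -3 0 0 0 85;0 0 0 0 0 0 85"}}

```text
time_s: 26.22
position: [0.5057, -0.3342, 0.0206]
tcp_rot: [[-0.982, 0.186, 0.002], [0.186, 0.982, -0.003], [-0.003, -0.002, -1.0]]
force: [-0.1, -0.0, 0.4]
grip_width: 1.0
```

{"op": "send_rows", "data": {"motion": "0 0 0 0 0 0 60;0 0 0 0 0 0 45;0 0 0 0 0 0 45;0 0 0 0 0 0 45;0 0 0 0 0 0 45;0 0 0 0 0 0 45"}}

```text
time_s: 26.98
position: [0.5061, -0.3347, 0.0213]
tcp_rot: [[-0.982, 0.186, 0.003], [0.186, 0.982, -0.004], [-0.004, -0.003, -1.0]]
force: [0.6, -0.7, -0.4]
grip_width: 0.604
```

{"op": "send_rows", "data": {"motion": "0 0 15 0 0 0 45;0 0 30 0 0 0 45;0 0 30 0 0 0 45;0 0 25 0 0 0 45;0 0 0 0 0 0 45"}}

```text
time_s: 27.6
position: [0.5034, -0.332, 0.1235]
tcp_rot: [[-0.982, 0.186, -0.002], [0.186, 0.983, 0.001], [0.002, 0.001, -1.0]]
force: [-0.4, -0.2, -4.0]
grip_width: 0.607
```

Run:
```python
from h import *
s,c=look(["puck_c"],dict(puck_c=robot.sense()["position"][2]+.011))
i=c["img"][170:420,130:430];cv2.imwrite("pics/w_pk.png",cv2.resize(i[:,:,::-1],None,fx=2,fy=2))
```

```text
27.6 [ 0.5034 -0.332   0.1235] yaw -10.73 0.6071008712890807 [-0.4 -0.2 -4. ]
puck_c 0.71 [118. 252.] [ 0.4771 -0.3972]
puck_c 0.65 [284. 279.] [ 0.5017 -0.3335]
```

View pics/w_pk.png

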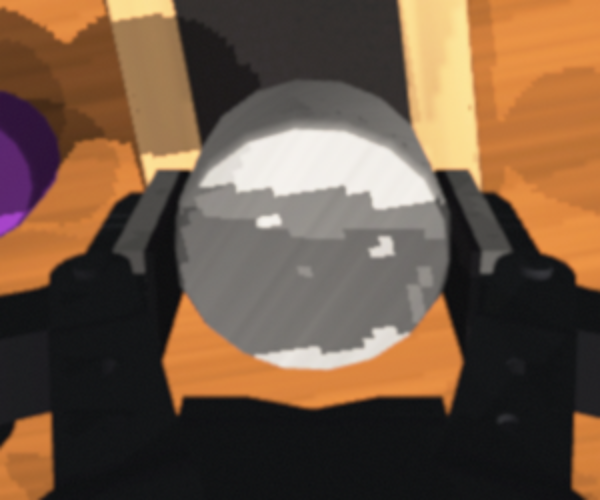

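Run:
```python
from h import *
s,c=wrist();print(ray(c,(286.5,294.2),s["position"][2]+.0247)-s["position"])
```

```text
[-0.00227265 -0.00044412  0.0247    ]
```

{"op": "send_rows", "data": {"motion": "5 15 0 0 0 0 45;10 25 0 0 0 0 45;15 33 0 0 0 0 45;15 33 0 0 0 0 45;15 33 0 0 0 0 45;15 33 0 0 0 0 45;15 33 0 0 0 -0.5 45;15 33 0 0 0 0 45;15 33 0 0 0 0 45;15 33 0 0 0 0 45;10 23 0 0 0 0 45;5 10 0 0 0 0 45;0 0 0 0 0 0 45"}}

```text
time_s: 29.38
position: [0.6444, 0.0351, 0.1014]
tcp_rot: [[-0.981, 0.192, -0.035], [0.191, 0.981, 0.023], [0.039, 0.016, -0.999]]
force: [0.2, -0.4, -3.9]
grip_width: 0.607
```

{"op": "send_rows", "data": {"motion": "9 -8 0 -1 -1.5 0 45;7 -8 -10 -0.3 -0.5 -0.3 45;0 0 -20 0 0 0 45;0 0 -10 0 0 0 45;0 0 0 0 0 0 45"}}

```text
time_s: 30.0
position: [0.6593, 0.0147, 0.0565]
tcp_rot: [[-0.98, 0.201, -0.002], [0.201, 0.98, -0.002], [0.001, -0.002, -1.0]]
force: [-0.1, -0.7, -3.8]
grip_width: 0.607
```

{"op": "send_rows", "data": {"motion": "2 1 -12 0 0 0 45;0 0 -12 0 0 0 45;0 0 -7 0 0 0 45;0 0 -2 0 0 0 45;0 0 0 0 0 0 45"}}

```text
time_s: 30.62
position: [0.6617, 0.0162, 0.0215]
tcp_rot: [[-0.98, 0.2, -0.001], [0.2, 0.98, -0.002], [0.001, -0.002, -1.0]]
force: [-0.4, 0.0, -4.3]
grip_width: 0.602
```

{"op": "send_rows", "data": {"motion": "0 0 -4 0 0 0 45;0 0 -2 0 0 0 45;0 0 0 0 0 0 45"}}

```text
time_s: 31.0
position: [0.6635, 0.016, 0.0189]
tcp_rot: [[-0.98, 0.2, 0.002], [0.2, 0.98, -0.002], [-0.003, -0.002, -1.0]]
force: [0.3, 1.3, -3.9]
grip_width: 0.611
```

{"op": "send_rows", "data": {"motion": "-1 0 -3 0 0 0 45;0 0 0 0 0 0 60;0 0 0 0 0 0 85;0 0 0 0 0 0 85;0 0 20 0 0 0 85;0 0 40 0 0 0 85;-20 -10 60 0 0 0 85;-30 -30 60 0 0 0 85;-20 -40 40 0 0 0 85;0 -20 0 0 0 0 85;0 0 0 0 0 0 85"}}

```text
time_s: 32.38
position: [0.599, -0.0818, 0.2429]
tcp_rot: [[-0.98, 0.199, 0.017], [0.199, 0.98, -0.007], [-0.018, -0.004, -1.0]]
force: [0.5, 0.1, -0.5]
grip_width: 0.994
```

Run:
```python
from h import *
s,c=look(["puck_c","dome_c","puck_pad","jar_mat","tin_mat","rack"],Z);print(np.round(s["tcp_rot"],3));save(c,"w_rk2.png",1)
for n,z in (("puck_c",.043),("dome_c",.049),("jar_mat",.015),("tin_mat",.015)):
  for d in nets.trace(c,n)[:1]:
    m=d["mask"].astype(np.uint8);cn=max(cv2.findContours(m,0,2)[0],key=cv2.contourArea)[:,0]
    P=np.array([ray(c,p,z)[:2] for p in cn.astype(float)],np.float32);print(n,round(d["score"],2),np.round(np.hstack(cv2.minAreaRect(P)),4))
```

```text
32.375 [ 0.599  -0.0818  0.2429] yaw -11.48 0.9937032906528436 [ 0.5  0.1 -0.5]
puck_c 0.56 [389. 213.] [0.6601 0.0149]
dome_c 0.65 [284. 216.] [ 0.6412 -0.094 ]
jar_mat 0.91 [391. 148.] [0.5959 0.0295]
tin_mat 0.84 [285. 147.] [ 0.5733 -0.0792]
rack 0.84 [333. 181.] [ 0.6216 -0.0349]
rack 0.6 [388. 148.] [0.5976 0.0296]
[[-0.98   0.199  0.017]
 [ 0.199  0.98  -0.007]
 [-0.018 -0.004 -1.   ]]
puck_c 0.76 [6.57800e-01 1.17000e-02 6.04000e-02 5.20000e-02 3.53342e+01]
dome_c 0.93 [ 6.35000e-01 -9.41000e-02  4.77000e-02  5.50000e-02  7.85667e+01]
jar_mat 0.66 [5.94400e-01 2.79000e-02 7.24000e-02 6.70000e-02 7.65849e+01]
tin_mat 0.56 [ 5.74400e-01 -7.99000e-02  7.07000e-02  6.86000e-02  7.85139e+01]
```

View pics/w_rk2.png

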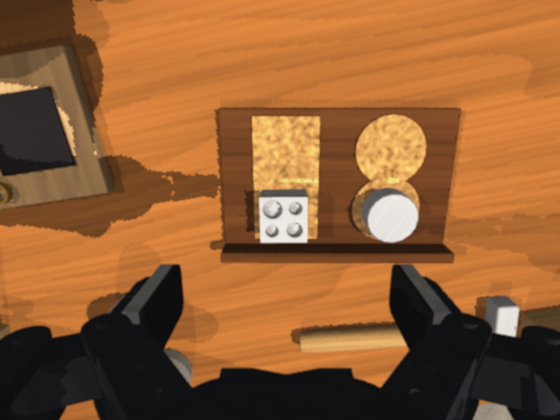

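The puck lies on its pad within a few mm. Now the dome at (0.641,-0.094).

{"op": "send_rows", "data": {"motion": "25 -8 -30 0.4 1 0 85;17 -4 -40 0 0 0 85;0 0 -50 0 0 0 85;0 0 -40 0 0 0 85;0 0 0 0 0 0 85"}}

```text
time_s: 33.55
position: [0.643, -0.0924, 0.0794]
tcp_rot: [[-0.981, 0.196, 0.002], [0.196, 0.981, -0.001], [-0.002, -0.001, -1.0]]
force: [-0.2, 0.8, 0.4]
grip_width: 0.998
```

{"op": "send_rows", "data": {"motion": "-1 -1 -25 0 0 -0.2 85;0 0 -20 0 0 0 85;0 0 -10 0 0 0 85;0 0 -4 0 0 0 85;0 0 0 0 0 0 85"}}

```text
time_s: 34.17
position: [0.6476, -0.0949, 0.0267]
tcp_rot: [[-0.98, 0.199, 0.013], [0.199, 0.98, -0.005], [-0.014, -0.002, -1.0]]
force: [0.2, -0.6, 0.0]
grip_width: 0.993
```

{"op": "send_rows", "data": {"motion": "-4 0 -6 0.2 0.8 0 85;-1 0 -2 0 0 0 85;0 0 0 0 0 0 60;0 0 0 0 0 0 40;0 0 0 0 0 0 40;0 0 0 0 0 0 40;0 0 0 0 0 0 40;0 0 0 0 0 0 40"}}

```text
time_s: 35.17
position: [0.6436, -0.0954, 0.0203]
tcp_rot: [[-0.98, 0.199, 0.002], [0.199, 0.98, -0.002], [-0.002, -0.002, -1.0]]
force: [1.0, -0.1, 0.5]
grip_width: 0.549
```

{"op": "send_rows", "data": {"motion": "0 0 15 0 0 0 40;0 0 30 0 0 0 40;0 0 35 0 0 0 40;0 0 30 0 0 0 40;-8 -12 5 0 0 0 40;-15 -27 0 0 0 0 40;-19 -34 0 0 0 0 40;-19 -34 0 0 0 0 40;-19 -34 0 0 0 0 40;-19 -34 0 0 0 0 40;-19 -34 0 0 0 0 40;-13 -24 0 0 0 0 40;-5 -8 0 0 0 0 40;0 0 0 0 0 0 40"}}

```text
time_s: 36.92
position: [0.4841, -0.3409, 0.1224]
tcp_rot: [[-0.979, 0.201, -0.029], [0.201, 0.98, 0.013], [0.031, 0.007, -1.0]]
force: [-0.7, 0.5, -5.1]
grip_width: 0.549
```

{"op": "send_rows", "data": {"motion": "11 1 -15 -0.5 -1.2 0 40;9 1 -25 -0.2 -0.5 0 40;0 0 -25 0 0 0 40;0 0 -15 0 0 0 40;0 0 0 0 0 0 40"}}

```text
time_s: 37.55
position: [0.506, -0.3331, 0.039]
tcp_rot: [[-0.981, 0.196, 0.001], [0.196, 0.981, 0.004], [-0.0, 0.004, -1.0]]
force: [0.3, 0.2, -5.6]
grip_width: 0.552
```

{"op": "send_rows", "data": {"motion": "-1 -5 -8 -0.2 0 0 40;0 -1 -5 0 0 0 40;0 0 -2 0 0 0 40;0 0 0 0 0 0 40"}}

```text
time_s: 38.05
position: [0.5065, -0.341, 0.0258]
tcp_rot: [[-0.981, 0.196, 0.004], [0.196, 0.981, -0.003], [-0.005, -0.002, -1.0]]
force: [0.2, -1.1, -5.1]
grip_width: 0.549
```

{"op": "send_rows", "data": {"motion": "0 0 -4 0 0 0 40;-1 0 -2 0 0 0 40;0 0 0 0 0 0 40"}}

```text
time_s: 38.42
position: [0.5076, -0.3418, 0.0238]
tcp_rot: [[-0.981, 0.196, 0.008], [0.196, 0.981, -0.005], [-0.009, -0.003, -1.0]]
force: [0.7, -0.1, -5.7]
grip_width: 0.551
```

{"op": "send_rows", "data": {"motion": "-2 1 -3 0.2 0.4 0 40;0 0 0 0 0 0 60;0 0 0 0 0 0 85;0 0 0 0 0 0 85;0 0 20 0 0 0 85;0 0 40 0 0 0 85;-15 0 60 0 0 0 85;-25 10 60 0 0 0 85;-10 20 20 0 0 0 85;0 0 0 0 0 0 85"}}

```text
time_s: 39.67
position: [0.4584, -0.3137, 0.2335]
tcp_rot: [[-0.98, 0.197, 0.011], [0.196, 0.98, -0.012], [-0.013, -0.01, -1.0]]
force: [0.9, 0.3, -0.6]
grip_width: 0.995
```

Run:
```python
from h import *
s,c=look(["dome_c","board"],dict(dome_c=.035,board=0))
for n,z in (("dome_c",.052),("board",.015)):
  for d in nets.trace(c,n)[:1]:
    m=d["mask"].astype(np.uint8);cn=max(cv2.findContours(m,0,2)[0],key=cv2.contourArea)[:,0]
    P=np.array([ray(c,p,z)[:2] for p in cn.astype(float)],np.float32);print(n,round(d["score"],2),np.round(np.hstack(cv2.minAreaRect(P)),4))
save(c,"w_b2.png",1)
```

```text
39.675 [ 0.4584 -0.3137  0.2335] yaw -11.34 0.9954505341450111 [ 0.9  0.3 -0.6]
dome_c 0.65 [270. 227.] [ 0.5042 -0.3424]
dome_c 0.65 [ 4.97500e-01 -3.41300e-01  4.91000e-02  5.80000e-02  7.72727e+01]
board 0.78 [ 3.14700e-01 -3.60700e-01  1.29700e-01  6.74000e-02  7.51592e+01]
```

View pics/w_b2.png

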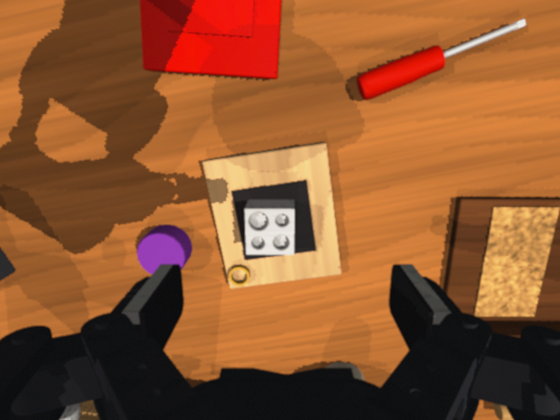

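The dome is within ~4 mm of the board's centre (pixel (270,228)). Back to the tray for the tin at (0.468,0.345), yaw -14.9°.

{"op": "send_rows", "data": {"motion": "0 30 0 0 0 0 85;0 47 0 0 0 0 85;0 47 0 0 0 0 85;0 47 0 0 0 0 85;0 47 0 0 0 0 85;0 47 0 0 0 0 85;0 47 0 0 0 0 85;0 47 0 0 0 -1 85;0 47 0 0 0 -1 85;0 47 0 0 0 -1 85;0 47 0 0 0 -0.5 85;0 47 0 0 0 0 85;0 47 0 0 0 0 85;0 45 0 0 0 0 85;0 20 0 0 0 0 85;0 0 0 0 0 0 85"}}

```text
time_s: 41.92
position: [0.45, 0.364, 0.2047]
tcp_rot: [[-0.964, 0.264, -0.031], [0.264, 0.965, -0.002], [0.029, -0.01, -1.0]]
force: [-0.0, -1.3, 0.7]
grip_width: 0.992
```

Run:
```python
from h import *
Z["jar_c"]=Z["tin_c"]=.0525
s,c=look(["tin_c","jar_c"],Z);print(np.round(s["tcp_rot"],3));save(c,"w_t3.png",1)
```

```text
41.925 [0.45   0.364  0.2047] yaw -15.29 0.9924296024215591 [-0.  -1.3  0.7]
jar_c 0.94 [292. 330.] [0.5763 0.3325]
[[-0.964  0.264 -0.031]
 [ 0.264  0.965 -0.002]
 [ 0.029 -0.01  -1.   ]]
```

{"op": "send_rows", "data": {"motion": "10 -11 -20 0 -1.2 0 85;7 -8 -35 0 -0.5 0.3 85;0 0 -30 0 0 0 85;0 0 -25 0 0 0 85;0 0 -15 0 0 0 85;0 0 0 0 0 0 85"}}

```text
time_s: 42.82
position: [0.4711, 0.3354, 0.0797]
tcp_rot: [[-0.963, 0.271, 0.005], [0.271, 0.963, -0.002], [-0.006, -0.0, -1.0]]
force: [0.4, 0.7, 0.1]
grip_width: 0.994
```

{"op": "send_rows", "data": {"motion": "-3 5 0 0 0.2 0.7 85;0 5 -5 0 0 0 85;0 0 -10 0 0 0 85;0 0 -2 0 0 0 85;0 0 0 0 0 0 60;0 0 0 0 0 0 40;0 0 0 0 0 0 40;0 0 0 0 0 0 40;0 0 0 0 0 0 40;0 0 0 0 0 0 40"}}

```text
time_s: 44.08
position: [0.4701, 0.3471, 0.065]
tcp_rot: [[-0.966, 0.258, 0.007], [0.258, 0.966, 0.001], [-0.007, 0.002, -1.0]]
force: [-0.1, 0.1, -0.5]
grip_width: 0.556
```

{"op": "send_rows", "data": {"motion": "0 0 15 0 0 0 40;0 0 30 0 0 0 40;0 0 30 0 0 0 40;0 -10 15 0 0 0 40;0 -22 0 0 0 0 40;0 -32 0 0 0 0 40;3 -35 0 0 0 0 40;10 -35 0 0 0 1 40;13 -35 0 0 0 1 40;13 -35 0 0 0 1 40;13 -35 0 0 0 0.5 40;13 -35 0 0 0 0 40;13 -35 0 0 0 0 40;13 -35 0 0 0 0 40;8 -25 0 0 0 0 40;4 -15 0 0 0 0 40;0 0 0 0 0 0 40"}}

```text
time_s: 46.2
position: [0.5566, -0.0655, 0.142]
tcp_rot: [[-0.979, 0.204, -0.024], [0.205, 0.979, -0.003], [0.023, -0.007, -1.0]]
force: [-0.2, 0.4, -2.6]
grip_width: 0.56
```

{"op": "send_rows", "data": {"motion": "10 -8 -10 0.1 -0.8 0 40;9 -6 -15 0 -0.4 0.2 40;0 0 -15 0 0 0 40;0 0 -10 0 0 0 40;0 0 0 0 0 0 40"}}

```text
time_s: 46.82
position: [0.5746, -0.0772, 0.0862]
tcp_rot: [[-0.98, 0.198, -0.006], [0.198, 0.98, 0.002], [0.006, 0.0, -1.0]]
force: [-0.3, 0.2, -2.2]
grip_width: 0.553
```

{"op": "send_rows", "data": {"motion": "2 -2 -5 0 -0.3 0 40;1 -1 -4 0 0 0 40;0 0 -2 0 0 0 40;0 0 0 0 0 0 40"}}

```text
time_s: 47.32
position: [0.5786, -0.0804, 0.0756]
tcp_rot: [[-0.98, 0.197, 0.002], [0.197, 0.98, 0.001], [-0.002, 0.001, -1.0]]
force: [-0.2, 0.2, -3.9]
grip_width: 0.554
```

{"op": "send_rows", "data": {"motion": "0 0 -2.5 0 0 0 40;0 0 0 0 0 0 60;0 0 0 0 0 0 85;0 0 0 0 0 0 85;0 0 20 0 0 0 85;0 0 40 0 0 0 85;-10 15 50 0 0 0 85;-20 30 30 0 0 0 85;0 0 0 0 0 0 85"}}

```text
time_s: 48.45
position: [0.5505, -0.0353, 0.2268]
tcp_rot: [[-0.98, 0.198, 0.012], [0.198, 0.98, -0.002], [-0.012, 0.001, -1.0]]
force: [-0.1, -0.5, 1.1]
grip_width: 0.994
```

Run:
```python
from h import *
s,c=look(["tin_c","jar_mat","tin_mat","puck_c"],dict(Z,puck_c=.029));save(c,"w_rk3.png",1)
d=nets.trace(c,"tin_mat")
for d in nets.trace(c,"tin_c")[:1]:
    m=d["mask"].astype(np.uint8);cn=max(cv2.findContours(m,0,2)[0],key=cv2.contourArea)[:,0]
    P=np.array([ray(c,p,.11)[:2] for p in cn.astype(float)],np.float32);print(round(d["score"],2),np.round(np.hstack(cv2.minAreaRect(P)),4))
```

```text
48.45 [ 0.5505 -0.0353  0.2268] yaw -11.42 0.9937347624257401 [-0.1 -0.5  1.1]
jar_mat 0.91 [356. 205.] [0.5958 0.0305]
puck_c 0.74 [352. 271.] [0.6627 0.0134]
0.75 [ 5.6260e-01 -7.7900e-02  5.1700e-02  6.6900e-02  7.8525e+01]
```

View pics/w_rk3.png

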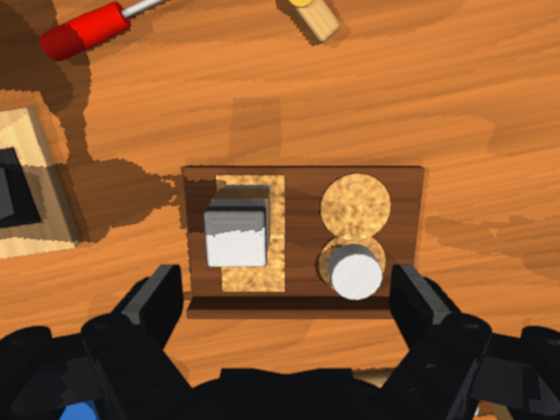

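Run:
```python
from h import *
s,c=wrist();print(ray(c,(237,236.5),.11)[:2], ray(c,(355,207),.015)[:2])
```

```text
[ 0.56612532 -0.07958768] [0.59143422 0.02645662]
```

{"op": "send_rows", "data": {"motion": "0 20 0 0 0.5 0 85;2 35 0 0 0 0 85;3 40 0 0 0 0 85;3 40 0 0 0 0 85;3 40 0 0 0 0 85;3 40 0 0 0 0 85;3 40 0 0 0 0 85;3 40 0 0 0 0 85;3 40 0 0 0 0 85;2 20 0 0 0 0 85;0 0 0 0 0 0 85"}}

```text
time_s: 50.22
position: [0.5727, 0.3258, 0.2115]
tcp_rot: [[-0.978, 0.207, -0.02], [0.207, 0.978, -0.002], [0.019, -0.006, -1.0]]
force: [-0.1, -0.4, -0.4]
grip_width: 0.996
```

{"op": "send_rows", "data": {"motion": "4 6 -25 0 -0.8 0 85;0 5 -35 0 -0.3 0 85;0 0 -35 0 0 0 85;0 0 -25 0 0 0 85;0 0 -12 0 0 0 85;0 0 0 0 0 0 85"}}

```text
time_s: 50.98
position: [0.5779, 0.3298, 0.0747]
tcp_rot: [[-0.977, 0.213, -0.002], [0.213, 0.977, -0.005], [0.001, -0.005, -1.0]]
force: [-0.1, -1.4, 0.7]
grip_width: 0.998
```

{"op": "send_rows", "data": {"motion": "0 4 -8 0 0 0 85;0 1 -5 0 0 0 85;0 0 -1 0 0 0 85;0 0 0 0 0 0 60;0 0 0 0 0 0 45;0 0 0 0 0 0 45;0 0 0 0 0 0 45;0 0 0 0 0 0 45;0 0 0 0 0 0 45"}}

```text
time_s: 52.1
position: [0.5805, 0.3357, 0.064]
tcp_rot: [[-0.977, 0.213, 0.005], [0.213, 0.977, -0.003], [-0.005, -0.002, -1.0]]
force: [-0.2, -0.2, -0.3]
grip_width: 0.616
```

{"op": "send_rows", "data": {"motion": "0 0 15 0 0 0 45;0 0 30 0 0 0 45;0 0 30 0 0 0 45;0 -10 10 0 0 0 45;1 -20 0 0 0 0 45;2 -32 0 0 0 0 45;2 -35 0 0 0 0 45;2 -35 0 0 0 0 45;2 -35 0 0 0 0 45;2 -35 0 0 0 0 45;2 -35 0 0 0 0 45;2 -30 0 0 0 0 45;2 -20 0 0 0 0 45;1 -10 0 0 0 0 45;0 0 0 0 0 0 45"}}

```text
time_s: 53.98
position: [0.5844, 0.0148, 0.1364]
tcp_rot: [[-0.975, 0.22, -0.024], [0.22, 0.975, -0.008], [0.021, -0.013, -1.0]]
force: [0.4, 0.1, -2.6]
grip_width: 0.619
```

{"op": "send_rows", "data": {"motion": "6 7 -10 0.4 -0.9 0 45;6 6 -15 0 -0.4 0 45;0 0 -15 0 0 0 45;0 0 -8 0 0 0 45;0 0 0 0 0 0 45"}}

```text
time_s: 54.6
position: [0.5953, 0.0317, 0.0826]
tcp_rot: [[-0.976, 0.216, -0.004], [0.216, 0.976, 0.001], [0.004, 0.0, -1.0]]
force: [0.5, 0.5, -1.0]
grip_width: 0.621
```

{"op": "send_rows", "data": {"motion": "2 -3 -4 0 -0.2 0 45;1 0 -3 0 0 0 45;0 0 -2 0 0 0 45;0 0 0 0 0 0 45"}}

```text
time_s: 55.1
position: [0.5996, 0.028, 0.0744]
tcp_rot: [[-0.976, 0.217, 0.003], [0.217, 0.976, 0.0], [-0.002, 0.001, -1.0]]
force: [0.4, -0.2, -2.7]
grip_width: 0.618
```

Lower the last bit, release, rise, and back off to inspect.

{"op": "send_rows", "data": {"motion": "-1 0 -2.5 0 0 0 45;0 0 0 0 0 0 60;0 0 0 0 0 0 85;0 0 0 0 0 0 85;0 0 20 0 0 0 85;0 0 40 0 0 0 85;-10 -5 50 0 0 0 85;-40 -30 50 0 0 0 85;-50 -30 50 0 0 0 85;-20 0 20 0 0 0 85;0 0 0 0 0 0 85"}}

```text
time_s: 56.48
position: [0.4937, -0.029, 0.3031]
tcp_rot: [[-0.976, 0.216, 0.019], [0.216, 0.976, -0.005], [-0.019, -0.001, -1.0]]
force: [0.1, -0.5, -0.2]
grip_width: 0.992
```

Run:
```python
from h import *
Z.update(jar_c=.0625,tin_c=.0625,puck_c=.029,dome_c=.035)
N=["tin_c","jar_c","puck_c","dome_c","board","puck_pad","jar_mat","tin_mat"]
s,c=look(N,Z);save(c,"w_end.png",1.4)
for cn in("top","scene"):
    k=vision.camera(cn);print(cn)
    if cn=="scene": i=k["img"][100:360,120:440];cv2.imwrite("pics/s_end.png",cv2.resize(i[:,:,::-1],None,fx=2.4,fy=2.4))
    for n in N:
        for d in nets.landmark_of(k,n)[:1]: print(n,round(d["score"],2),np.round(d["xy"]),np.round(ray(k,d["xy"],Z[n])[:2],4))
```

```text
56.475 [ 0.4937 -0.029   0.3031] yaw -12.49 0.9920996492331544 [ 0.1 -0.5 -0.2]
tin_c 0.68 [259. 247.] [ 0.5769 -0.0814]
jar_c 0.9 [351. 243.] [0.5958 0.0258]
puck_c 0.9 [346. 279.] [0.6601 0.0145]
dome_c 0.92 [ 44. 228.] [ 0.505  -0.3401]
board 0.88 [ 64. 217.] [ 0.504  -0.3366]
top
tin_c 0.43 [121. 191.] [0.5102 0.3247]
puck_c 0.83 [466. 193.] [ 0.5182 -0.453 ]
dome_c 0.8 [417. 196.] [ 0.5089 -0.3388]
board 0.86 [418. 299.] [ 0.2744 -0.3473]
scene
tin_c 0.79 [309. 225.] [ 0.5732 -0.0864]
jar_c 0.64 [340. 204.] [0.5995 0.0388]
puck_c 0.82 [186. 335.] [ 0.5186 -0.475 ]
dome_c 0.86 [225. 286.] [ 0.5055 -0.3387]
board 0.95 [221. 296.] [ 0.4963 -0.3447]
puck_pad 0.45 [356. 232.] [0.6636 0.0112]
jar_mat 0.56 [337. 218.] [0.5941 0.0411]
tin_mat 0.44 [314. 241.] [ 0.5874 -0.0799]
```

View pics/w_end.png

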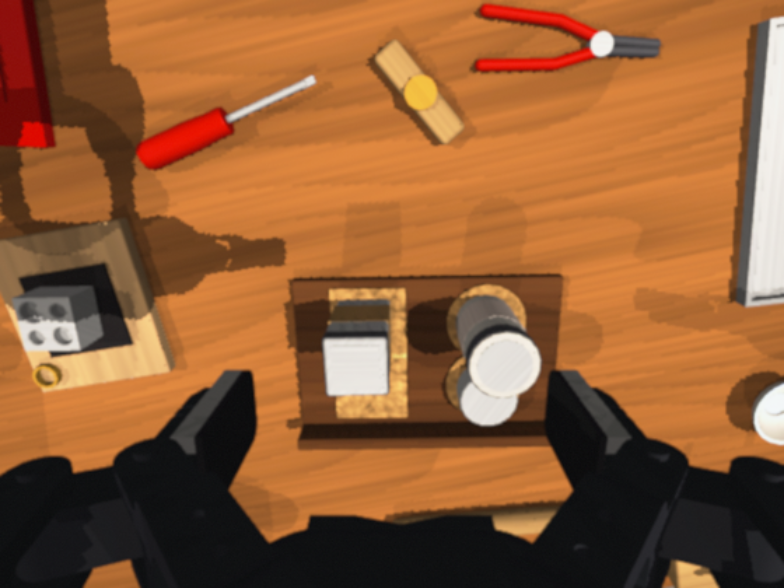

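View pics/s_end.png

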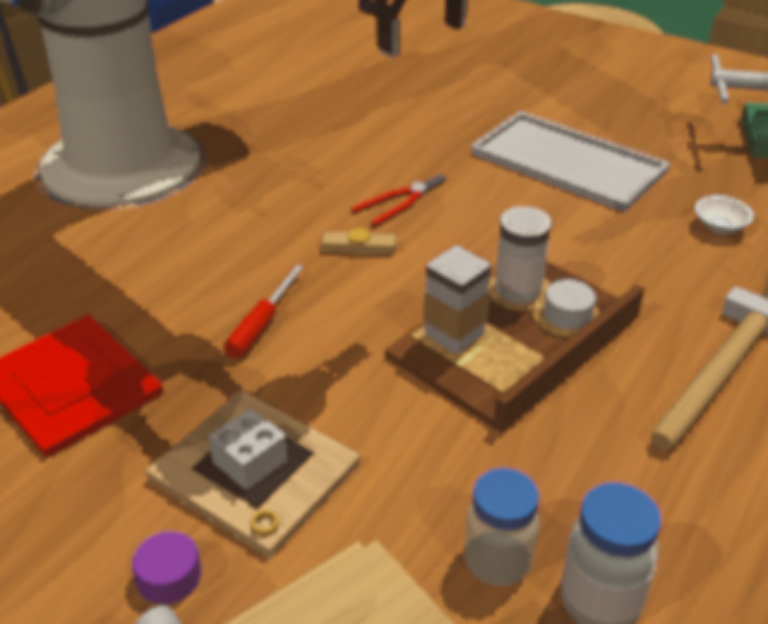

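Everything is in place: tin at pixel (357,365), canister at (503,363), puck behind it at (489,395), dome on the black pad at (60,320). All stand upright with the gripper clear.

```bash
python3 -c "
from rig import robot
print(robot.close_job())"
```

```text
the job is handed in; nothing more can be done
None
```

The swap is finished and handed in at about 56.5 s of the 144 s. I stood the canister and tin in the tray, moved the round block to the round back pad and the doming block to the board's black pad. The canister and tin then went back onto their own mats.

Offsets in the last wrist-camera check:

| Thing | Found at (m) | Target (m) | Offset | Limit |
|---|---|---|---|---|
| Canister | (0.596, 0.026) | (0.597, 0.0285) | about 3 mm | 14 mm |
| Tin | (0.577, -0.081) | (0.5745, -0.080) | about 3 mm | 14 mm |
| Round block | (0.660, 0.0145) | (0.660, 0.015) | about 1 mm | 14 mm |
| Doming block | (0.505, -0.340) | (0.5035, -0.339) | about 2 mm | 18 mm |

The tin's sides lined up with its mat to within about a degree when I put it back. The final pictures show everything upright and released, with the gripper clear.

- **First grip:** my first grip on the canister was about 10 mm off-centre, so I opened, re-centred and gripped again before lifting.
- **Scene camera:** its coarser estimates for the canister and tin differ from the wrist camera's by up to about 14 mm. Its mat estimates are off too. Against its own mat estimate the canister is about 6 mm off, but the tin is about 16 mm off, over the 14 mm limit. I trusted the wrist camera and did not move the tin.
- **Top camera:** it gave a false low-score tin in the empty tray, and its round-block reading was the purple look-alike. I ignored both.

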